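Put together and load the two-tier jar rack

ROBOT

A 7-joint arm with a two-finger parallel gripper is mounted at the origin on a cart in front of the work surface, level with it; the furniture and walls round the work are solid. World frame = base frame: x ahead of the robot, y to its left, z up, the work surface at z = 0. Lengths are in m, angles in degrees, forces in N, time in s.
With the tool pointing down it reaches from about 0.425 to 0.875 m from the base axis. Payload 4.7 kg.
Tool frame: the origin (TCP) lies between the finger pads; the fingertips stand 22 mm ahead of it and the grasp point (between the pads) lies 3 mm ahead of it (env.tip_reach is the distance from the TCP to the fingertips, in m); z points along the fingers, y is the line along which they close (so a half turn about z gives the same grasp; the last joint's range is limited). The gripper opens to 87 mm and grips with 3 to 60 N. Pads are 19 mm wide; open, the fingers measure 117 mm over their backs; the gripper's body (75 mm by 190 mm) begins 51 mm behind the grasp point.
Start: joints at [0.808, 18.392, -4.016, 83.108, 1.295, 78.541, -3.26], TCP at [0.65, -0, 0.245] pointing down, gripper open.
Joint ranges: [-163.93, 163.93], [-17.29, 119.83], [-79.2, 71.16], [3.27, 140.29], [-89.18, 269.18], [5.43, 117.66], [-154.24, 154.24]. Speed limits (degrees/s): [147.25, 147.25, 180, 180, 180, 180, 180].

INTERFACE

Orientations are given as [roll, pitch, yaw] about the fixed x, y, z axes, in that order (R = Rz(yaw) Ry(pitch) Rx(roll)).
In Python, from cell import env gives the robot as it stands.
- The arm moves only by the shell command python3 -m creep 'ROWS' [FORCE]. ROWS is JSON, one flat list of numbers, 7 for each row, row after row: the finger opening in mm, from 0 to 87, then the shift along the tool's x, y, z in units of 30 mm (1.0 is 30 mm), then the turn, a rotation vector about the tool's x, y, z in units of 6 degrees (1.0 is 6 degrees). A call has 1 to 12 rows; each row is the pose to reach, as a shift and turn from the pose commanded when the call began, along the tool's axes at that moment; what a row does not reach only later rows make up. A row lasts 1/10 s, in which the tool goes at most 50 mm and 8.59 degrees, less where a joint would pass 70% of its speed; a pose out of reach is approached as far as the arm can. A call with a gripper value outside its range is refused whole. The fingers move at their own pace and stop on an object; FORCE is the grip in N (left out, the last holds). Time passes only in rows, so rows that repeat a pose let the fingers close. It gives the time, the measured TCP pose, the force, the opening and the grip force at its end, in the units of the state.
- env.get_obs(): the state, without advancing time (a new reading comes with each control period).
- env.read_camera(name): name is "scene" or "side" or "wrist"; returns a dict with "color" (384x512x3 uint8, red, green, blue), "depth" (384x512 float32, m along the optical axis (not along the pixel's ray), 0 where there is no reading), "fovy" (degrees; the focal length in pixels is half the picture's height over the tangent of half this angle, whatever the lens; pixels are square), "cx", "cy" (the principal point, pixels), "D" ([k1, k2, p1, p2, k3] as OpenCV has them; the pictures are not rectified), "R" (3x3) and "t" (3): a world point X has camera coordinates R X + t. Camera axes: x right, y down, z forward; pixel columns grow to the right and rows downward; lengths in m; the calibration is good to about 2 mm. A picture is of the moment at which its call begins.
- env.sign_off(): hands the job in; it is judged then, once.
The state is a dict: "time_s": time; "qpos": joint angles; "joint_velocities": joint speeds; "effort": joint torques, N m; "tool_pos": TCP position; "tool_rot": TCP orientation; "force": force on the tool from outside, world axes, zero at the start; "wrist_torque": the same for the moment, N m; "grip_width": finger opening in m; "grasp_force": force on a finger pad.
Only numpy, scipy, OpenCV 4.12 (cv2) and the standard library are available. Lean on these libraries where they do the work, as an engineer would, in place of code of your own. Each camera call takes 0.05 s, during which the arm holds its last target. There are 200 camera calls.

TASK

Put the two-tier jar rack together and load it: stand the jam jar with the checked lid from the worktop on the rack's lower tier beside the jar already there, then carry the upper tray by its handle and lower it over all four posts until it sits flat on their shoulders, and then stand the tall corked bottle upright on the upper tray. Set each down gently without dropping it, leave the jar that is already on the rack standing there, and do not disturb the other things on the worktop.

Things in the scene. Friction and masses are not known exactly. Their poses are not given: they have to be found in the camera images.
- rack: Lower part of the pale wooden jar rack; it does not slide. Origin under its centre at worktop level, z up. Tray 200 mm along its y, 140 mm along its x; deck 18 mm above the worktop, rim 6 mm thick up to 30 mm. Its -y half holds a jar already. Four 18 mm wooden posts at x +-56, y +-86 mm end in flat shoulders at z = 112 mm (see rack_pin).
- rack_pin (a point): Centre of the shoulder of one post (at x +56, y +86, z 112 mm of the rack; the other three alike). From each shoulder a steel pin, 10 mm diameter, rises 16 mm straight and then 12 mm more, tapering to a 4 mm tip. The upper tray rests on the shoulders.
- free_place (a point): Middle of the free +y half of the rack's deck, on the deck: x 0, y +45, z 18 mm of the rack. The loose jam jar has room to stand here; 94 mm are clear under the fitted upper tray.
- upper_tray: Upper tray, same pale wood, 200 mm along its y, 140 mm along its x, about 0.4 kg, at first flat on the worktop. Origin under its centre, z up. Floor 10 mm thick, rim 6 mm thick up to 26 mm. A 14 mm round hole through each corner at x +-56, y +-86 mm; they fit the rack's pins either way round. Fitted, its origin is 112 mm above the rack's.
- tray_handle (a point): Middle of the tray's arched handle, inside its bar, 60 mm above the tray's underside; axes as the tray's. The level bar runs along x: 14 mm thick (y), 16 mm high, 110 mm long, on uprights at x +-55 mm. It parts the tray into two bays, about 128 mm (x) by 87 mm (y), centred at y +-50 mm; the floor is 10 mm above the underside.
- jam_jar: The jam jar that stands on the worktop: glass, dark red jam, red-and-white checked lid, 66 mm diameter, 82 mm high, about 0.44 kg. Origin under its centre, z up.
- rack_jar: The similar, lower jam jar that already stands on the rack's lower tier: 68 mm diameter, 75 mm high. Origin under its centre, z up.
- cork_bottle: The tall corked bottle on the worktop: round glass bottle, green contents, cork on top, 60 mm diameter, 121 mm high with its cork, about 0.2 kg; too tall for the lower tier. To a gripper it is a plain upright cylinder 60 mm wide up to 109 mm. Origin under its centre, z up.
- garlic: Bystander: garlic bulb, 60 mm, on the left of the worktop. Origin under its centre.
- lemon: Bystander: lemon, 71 mm long, lying near the front edge. Origin under its centre.
- onion: Bystander: onion, 79 mm wide, 85 mm high, behind the rack on its left. Origin under its centre.
- honey: Bystander: honey jar with grey lid, 71 mm diameter, 110 mm high, behind the rack on its right. Origin under its centre.
Things that resemble listed ones, but are neither listed nor needed, are in the scene too. Leave any turquoise look-alike of the cork_bottle alone.

How it is judged (in metres and radians):
On the way, in this order (a step that is already met when the one before it is completed fails the run):
1. the jam jar stands released on the rack's lower tier (z of jam_jar in the frame of rack between 0.012 and 0.024 m and x of jam_jar in the frame of rack between -0.045 and 0.045 m and y of jam_jar in the frame of rack between -0.075 and 0.075 m and angle between jam_jar's own z axis and vertical below 0.1 rad and contact force between the fingers and jam_jar below 0.1 N), for 0.2 s.
2. the upper tray is let go, flat on the shoulders of all four posts (z of upper_tray in the frame of rack between 0.108 and 0.115 m and horizontal distance between upper_tray and rack below 0.006 m and angle between upper_tray's own z axis and vertical below 0.03 rad and angle between the y axis of upper_tray and the y axis of rack, either way round below 0.06 rad and contact force between the fingers and upper_tray below 0.1 N), for 0.2 s.
At the end, for the whole second after the job is handed in: Both jam jars stand upright on the lower tier; the upper tray is level (2 degrees) and within 3 mm of all four shoulders, a pin through each corner hole; the corked bottle stands upright (6 degrees) on the upper tray's floor; all released and at rest (z of jam_jar in the frame of rack between 0.012 and 0.024 m and x of jam_jar in the frame of rack between -0.045 and 0.045 m and y of jam_jar in the frame of rack between -0.075 and 0.075 m and angle between each of jam_jar, rack_jar, cork_bottle's own z axis and vertical below 0.1 rad and z of rack_jar in the frame of rack between 0.012 and 0.024 m and z of upper_tray in the frame of rack between 0.108 and 0.115 m and horizontal distance between upper_tray and rack below 0.006 m and angle between upper_tray's own z axis and vertical below 0.03 rad and angle between the y axis of upper_tray and the y axis of rack, either way round below 0.06 rad and z of cork_bottle in the frame of upper_tray between 0.005 and 0.016 m and x of cork_bottle in the frame of upper_tray between -0.055 and 0.055 m and y of cork_bottle in the frame of upper_tray between -0.085 and 0.085 m and linear speed of each of cork_bottle, upper_tray, jam_jar below 0.02 m/s); the robot touches nothing.
It fails at once if the jam jar, the jar on the rack or the bottle is tipped by more than about 35 degrees (angle between any of jam_jar, rack_jar, cork_bottle's own z axis and vertical above 0.6 rad).
It fails at once if the jam jar, the upper tray or the bottle is dropped into place (faster than 0.4 m/s over its last 30 mm) ((horizontal distance between jam_jar and rack below 0.09 m and z of jam_jar in the frame of rack below 0.048 m and linear speed of jam_jar above 0.4 m/s) or (horizontal distance between upper_tray and rack below 0.04 m and z of upper_tray in the frame of rack below 0.142 m and linear speed of upper_tray above 0.4 m/s) or (horizontal distance between cork_bottle and upper_tray below 0.09 m and z of cork_bottle in the frame of upper_tray below 0.04 m and linear speed of cork_bottle above 0.4 m/s)).
It fails at once if a bystander (garlic, lemon, onion, honey) is moved by more than 40 mm (distance of any of garlic, lemon, onion, honey from where it was at the start of the episode above 0.04 m).
It also fails if it takes over 64 s, if anything falls off the work surface, if the arm or the gripper's body presses on something with over 40 N, if the wrist force passes 120 N, or if a joint passes its speed limit or range.

## Working session

There is one attempt and no reset: what is moved stays moved. The work goes in short steps, Python scripts to look and compute and a shell command to move; the robot and the scene stay as the last step left them, time stands still between calls to the robot, and variables do not carry over. Pictures are saved under pics/ and viewed, at most 10 in all, crops included, and the job is handed in when it is done.

```bash
ls; mkdir -p pics; cat > h.py <<'E'
import numpy as np,cv2,sys
from cell import env
def cam(n):
    c=env.read_camera(n); f=192/np.tan(np.radians(c['fovy'])/2)
    c['K']=np.array([[f,0,c['cx']],[0,f,c['cy']],[0,0,1]]); c['R']=np.array(c['R']);c['t']=np.array(c['t']);c['D']=np.array(c['D'],float);return c
def save(c,p): cv2.imwrite(p,c['color'][:,:,::-1])
def ray(c,uv):
    n=cv2.undistortPoints(np.array(uv,float).reshape(-1,1,2),c['K'],c['D']).reshape(-1,2)
    d=np.c_[n,np.ones(len(n))]@c['R']; return -c['R'].T@c['t'],d
def plane(c,uv,z):
    o,d=ray(c,uv); return o+d*((z-o[2])/d[:,2])[:,None]
def cloud(c):
    v,u=np.mgrid[0:384,0:512]; uv=np.c_[u.ravel(),v.ravel()]
    o,d=ray(c,uv); return (o+d*c['depth'].reshape(-1,1)).reshape(384,512,3)
E
python3 - <<'E'
from h import *
a=cam('scene');b=cam('side');w=cam('wrist')
save(a,'pics/a.png');save(b,'pics/b.png');save(w,'pics/w.png')
import pickle;pickle.dump((a,b,w),open('c0.pkl','wb'))
for c in(a,b,w):print(-c['R'].T@c['t'],c['R'][2],c['fovy'],c['D'])
s=env.get_obs();print(s['tool_pos'],s['tool_rot'],env.tip_reach)
E
```

```text
pics
[-0.53662226 -0.46438243  1.10437846] [ 0.66018448  0.40638631 -0.63166971] 45.52934291802629 [-0.03568232  0.          0.          0.          0.        ]
[0.08705812 1.4038151  1.07887627] [ 0.27654882 -0.74111727 -0.61177278] 52.89464538073368 [0.00069752 0.         0.         0.         0.        ]
[0.64890689 0.06749416 0.38476452] [-0.001294   -0.24848923 -0.9686338 ] 71.52340508738634 [0.01851287 0.         0.         0.         0.        ]
[ 6.49591143e-01 -8.34213930e-05  2.43664650e-01] [-1.79912545e+02  5.52428599e-03  8.99997716e+01] 0.022
```

View pics/a.png

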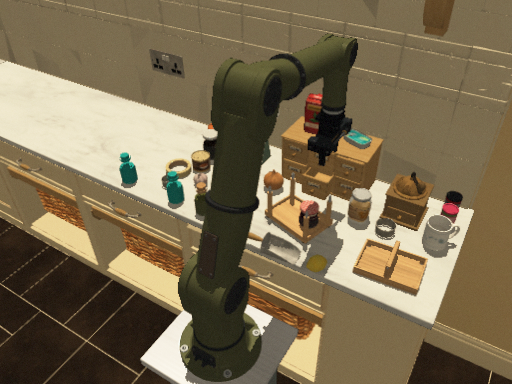

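View pics/b.png

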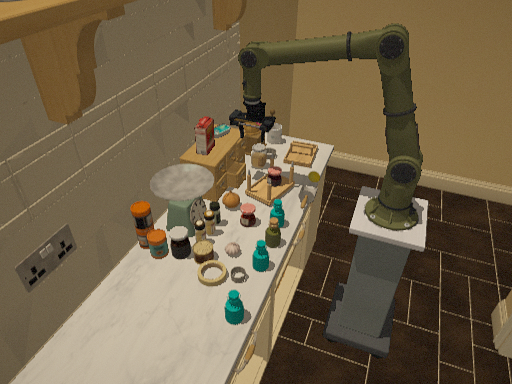

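View pics/w.png

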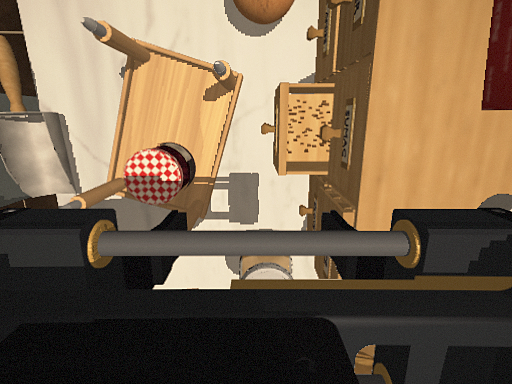

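The scene view shows the rack at about (298,215), the tray at (392,265) and the lemon at (316,263). In the side view the loose jam jar is at about (248,215), the green corked bottle at (273,233), and the turquoise look-alikes at (277,213), (261,255) and (234,307). In the wrist view the pins are at about (90,22) and (220,68), with the rack jar's lid at (155,175).

```bash
python3 - <<'E'
from h import *
import pickle
a,b,w=pickle.load(open('c0.pkl','rb'))
print('pins',plane(w,[(86,20),(218,66),(75,203)],.138).round(3))
print('racklid',plane(w,[(155,176)],.093).round(3))
P=cloud(b)
for n,(u0,u1,v0,v1) in dict(jam=(236,262,200,230),bot=(263,284,217,250),turq=(268,288,198,228),onion=(220,242,190,212),garl=(224,243,240,260)).items():
    q=P[v0:v1,u0:u1].reshape(-1,3);c=b['color'][v0:v1,u0:u1].reshape(-1,3).astype(int)
    k=(q[:,2]>.015)&(q[:,2]<.2); q=q[k];c=c[k]
    print(n,len(q),np.percentile(q,[2,50,98],axis=0).round(3).tolist())
# tray in scene
P=cloud(a); hsv=cv2.cvtColor(a['color'],cv2.COLOR_RGB2HSV)
q=P[235:300,345:435].reshape(-1,3); h=hsv[235:300,345:435].reshape(-1,3)
m=(h[:,1]>80)&(q[:,2]>.004)&(q[:,2]<.09)&(q[:,0]<.8); k=m&(q[:,2]<.035)
print('tray',cv2.minAreaRect(q[k][:,:2].astype(np.float32)*1000),k.sum())
k=m&(q[:,2]>.055);print('bar',cv2.minAreaRect(q[k][:,:2].astype(np.float32)*1000),k.sum(),q[k].mean(0),q[k].max(0))
x0,y0,x1,y1=175,120,345,250
cv2.imwrite('pics/b2.png',cv2.resize(b['color'][y0:y1,x0:x1,::-1],None,fx=4.5,fy=4.5,interpolation=cv2.INTER_CUBIC))
E
```

```text
pins [[ 0.512  0.145  0.138]
 [ 0.618  0.111  0.138]
 [ 0.477 -0.012  0.138]]
racklid [[0.539 0.005 0.093]]
jam 325 [[0.519, 0.218, 0.017], [0.547, 0.298, 0.043], [0.626, 0.324, 0.087]]
bot 432 [[0.385, 0.264, 0.02], [0.409, 0.378, 0.069], [0.439, 0.5, 0.124]]
turq 374 [[0.399, 0.136, 0.02], [0.425, 0.267, 0.075], [0.505, 0.382, 0.125]]
onion 251 [[0.574, 0.167, 0.019], [0.651, 0.233, 0.052], [0.729, 0.303, 0.083]]
garl 158 [[0.513, 0.455, 0.016], [0.532, 0.482, 0.037], [0.561, 0.497, 0.054]]
tray ((521.059814453125, -305.86480712890625), (206.92123413085938, 200.65090942382812), 3.252612590789795) 2226
bar ((489.952392578125, -306.63916015625), (120.29013061523438, 14.525190353393555), 3.380786180496216) 145 [ 0.48659764 -0.30735076  0.06513924] [ 0.55021882 -0.29736319  0.07175143]
```

View pics/b2.png

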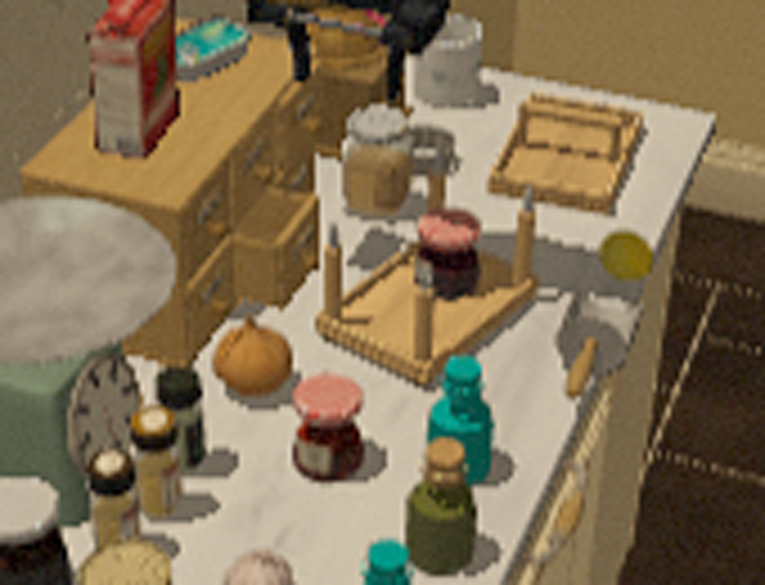

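In the crop the checked jar's lid is at about (328,392), the green bottle's cork at (447,450) and the turquoise bottle next to it at (462,365). The rack posts and the tray with its bar are clear.

```bash
cat >> h.py <<'E'
def go(p,yaw,z=None):
    "rows units from the current pose to TCP p, yaw"
    from scipy.spatial.transform import Rotation as R
    s=env.get_obs(); Rc=R.from_euler('xyz',s['tool_rot'],degrees=True); Rt=R.from_euler('xyz',[180,0,yaw],degrees=True)
    print('shift',(Rc.inv().apply(np.array(p)-s['tool_pos'])/.03).round(2),'turn',(np.degrees((Rc.inv()*Rt).as_rotvec())/6).round(2))
E
python3 - <<'E'
from h import *
import pickle
a,b,w=pickle.load(open('c0.pkl','rb'))
f=lambda u,v:(175+u/4.5,120+v/4.5)
print('jamlid',plane(b,[f(328,392)],.082).round(3),'jambase front',plane(b,[f(328,478)],0).round(3))
print('cork',plane(b,[f(447,447)],.121).round(3),'base front',plane(b,[f(440,572)],0).round(3))
print('turq top',plane(b,[f(462,363)],.121).round(3),plane(b,[f(462,482)],0).round(3), plane(b,[f(390,548)],.121))
print('cam',(-b['R'].T@b['t']).round(2))
print('pins',plane(b,[f(334,230),f(424,282),f(529,190)],.138).round(3))
P=cloud(b)
hsv=cv2.cvtColor(b['color'],cv2.COLOR_RGB2HSV)
from scipy.optimize import least_squares
for n,(u0,u1,v0,v1),hh,r in (('jam',(236,260,205,230),lambda h:(h[:,0]<8)|(h[:,0]>165),.033),('bot',(264,282,225,250),lambda h:(h[:,0]>20)&(h[:,0]<50),.030)):
    q=P[v0:v1,u0:u1].reshape(-1,3);h=hsv[v0:v1,u0:u1].reshape(-1,3)
    q=q[hh(h)&(q[:,2]>.01)&(q[:,2]<.068)&(h[:,1]>90)]
    m=np.median(q,0)[:2]; d=m-[.087,1.404]; d/=np.linalg.norm(d)
    s=least_squares(lambda c:np.hypot(*(q[:,:2]-c).T)-r,m+d*.02,loss='soft_l1',f_scale=.003)
    print(n,s.x.round(3),len(q))
go([.55,.27,.25],162)
E
```

```text
jamlid [[0.549 0.288 0.082]] jambase front [[0.539 0.311 0.   ]]
cork [[0.411 0.361 0.121]] base front [[0.404 0.386 0.   ]]
turq top [[0.436 0.249 0.121]] [[0.423 0.27  0.   ]] [[0.413023   0.48979814 0.121     ]]
cam [0.09 1.4  1.08]
pins [[ 0.61   0.122  0.138]
 [ 0.501  0.17   0.138]
 [ 0.458 -0.017  0.138]]
jam [0.547 0.272] 82
bot [0.414 0.363] 152
shift [ 9.   -3.32 -0.21] turn [-1.0e-02 -1.0e-02 -1.2e+01]
```

```bash
python3 -m creep '[87,3,-1,-0.2,0,0,-3, 87,6,-2.2,-0.2,0,0,-6, 87,9.45,-3.35,-0.2,0,0,-12, 87,9.45,-3.35,-0.2,0,0,-12, 87,9.45,-3.35,-0.2,0,0,-12, 87,9.45,-3.35,-0.2,0,0,-12, 87,9.45,-3.35,-0.2,0,0,-12, 87,9.45,-3.35,-0.2,0,0,-12, 87,9.45,-3.35,-0.2,0,0,-12, 87,9.45,-3.35,-0.2,0,0,-12, 87,9.45,-3.35,-0.2,0,0,-12, 87,9.45,-3.35,-0.2,0,0,-12]' 20
python3 - <<'E'
from h import *
c=cam('wrist');save(c,'pics/w2.png')
import pickle;pickle.dump(c,open('c1.pkl','wb'))
s=env.get_obs();print(s['tool_pos'],s['tool_rot'],s['qpos'])
E
```

```text
time_s: 1.35
tool_pos: [0.5495, 0.2833, 0.2504]
tool_rot: [-180.0, -0.0, 161.9]
force: [0.1, -0.2, -0.1]
grip_width: 0.0868
grasp_force: 0.0
[0.54951881 0.28334907 0.25048247] [-1.79993654e+02 -3.32711192e-04  1.61941315e+02] [-11.86700285  15.6928161  -21.7792778   86.86034741   5.88023536
  78.58123624  37.86600593]
```

View pics/w2.png

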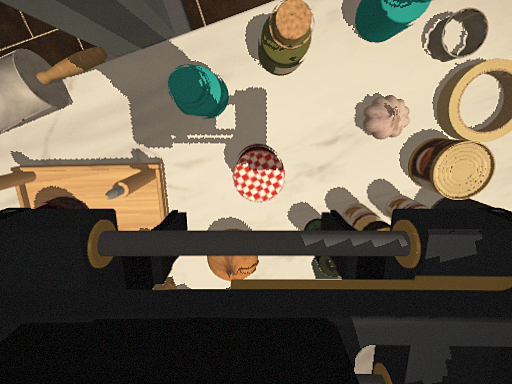

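The lid is centred at about (258,174), the cork at about (295,20), the rack's near pin at (115,190) and the onion at (233,262).

```bash
python3 - <<'E'
from h import *
import pickle
c=pickle.load(open('c1.pkl','rb'));h=cv2.cvtColor(c['color'],cv2.COLOR_RGB2HSV)
im=c['color'].astype(int); m=np.zeros((384,512),np.uint8)
m[130:215,215:300]=((im[...,0]-im[...,1]>60))[130:215,215:300]
m=cv2.morphologyEx(m,cv2.MORPH_CLOSE,np.ones((15,15)));k,_=cv2.findContours(m,0,1);k=max(k,key=cv2.contourArea)
ce,r=cv2.minEnclosingCircle(k);print(ce,r);p=plane(c,[ce,(ce[0]+r,ce[1])],.080);print('jam',p.round(4))
print('cork',plane(c,[(295,20)],.121).round(3),'onion',plane(c,[(233,262)],.06).round(3),'pin',plane(c,[(108,192)],.138).round(3))
go([p[0,0],p[0,1],.061],162)
go([p[0,0],p[0,1],.13],162)
E
```

```text
(258.5, 175.86363220214844) 25.95977783203125
jam [[0.5492 0.2892 0.08  ]
 [0.5588 0.3187 0.08  ]]
cork [[0.415 0.366 0.121]] onion [[0.658 0.218 0.06 ]] pin [[0.507 0.147 0.138]]
shift [0.07 0.18 6.32] turn [-0.   -0.   -0.01]
shift [0.07 0.18 4.02] turn [-0.   -0.   -0.01]
```

```bash
python3 -m creep '[87,0.07,0.15,1.5,0,0,0, 87,0.07,0.15,3,0,0,0, 87,0.07,0.15,4.2,0,0,0, 87,0.07,0.15,5.2,0,0,0, 87,0.07,0.15,5.9,0,0,0, 87,0.07,0.15,6.3,0,0,0, 87,0.07,0.15,6.3,0,0,0, 60,0.07,0.15,6.3,0,0,0, 60,0.07,0.15,6.3,0,0,0, 60,0.07,0.15,6.3,0,0,0, 60,0.07,0.15,6.3,0,0,0, 60,0.07,0.15,6.3,0,0,0]' 30
```

```text
time_s: 2.6
tool_pos: [0.5497, 0.289, 0.0628]
tool_rot: [179.9, 0.1, 162.0]
force: [-0.5, 0.5, 3.5]
grip_width: 0.0655
grasp_force: 30.0
```

```bash
python3 -m creep '[60,0,0,-1,0,0,0, 60,0,0,-2.5,0,0,0, 60,0,0,-4,0,0,0, 60,0,0,-5.4,0,0,0, 60,-0.5,-1.2,-5.8,0,0,0, 60,-1,-2.5,-5.8,0,0,0, 60,-1.5,-3.8,-5.8,0,0,0, 60,-1.9,-5,-5.8,0,0,0, 60,-2.13,-5.8,-5.8,0,0,0, 60,-2.13,-6,-5.8,0,0,0, 60,-2.13,-6,-5.8,0,0,0]' 30
python3 - <<'E'
from h import *
c=cam('wrist');save(c,'pics/w3.png')
import pickle;pickle.dump(c,open('c2.pkl','wb'))
s=env.get_obs();print(s['tool_pos'],s['qpos'])
E
```

```text
time_s: 3.7
tool_pos: [0.5534, 0.0964, 0.2348]
tool_rot: [-180.0, -0.1, 161.9]
force: [0.3, 0.9, -3.7]
grip_width: 0.0652
grasp_force: 30.0
[0.55347527 0.09825393 0.23505666] [  1.74094331   8.80209759 -16.03581132  96.17870895   2.44733669
  75.41910376  57.28240311]
```

View pics/w3.png

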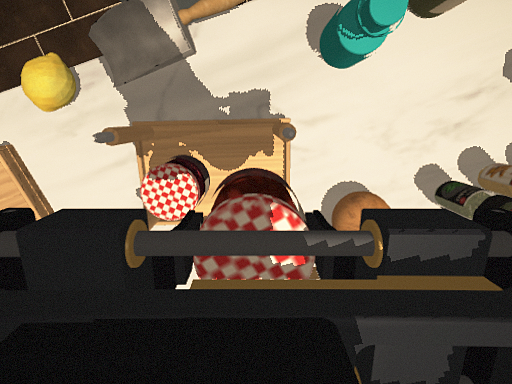

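The two -x pins show at about (98,137) and (289,131), nearly level, so the tool is aligned with the rack. The rack jar is at (172,190), clear of the left finger.

```bash
python3 - <<'E'
from h import *
import pickle
c=pickle.load(open('c2.pkl','rb'))
p=plane(c,[(97,137),(290,130)],.138);print(p.round(4),np.linalg.norm(p[1]-p[0]))
d=(p[1]-p[0])[:2];d/=np.linalg.norm(d);x=np.array([d[1],-d[0]])
ctr=p[:,:2].mean(0)+.056*x;print('yaw of y',np.degrees(np.arctan2(d[1],d[0])),'ctr',ctr.round(4))
q=plane(c,[(171,192)],.093)[0,:2]-ctr;print('rackjar',q@x,q@d)
t=ctr+.054*d;print(t.round(4));go([t[0],t[1],.082],162)
E
```

```text
[[ 0.4607 -0.0177  0.138 ]
 [ 0.5073  0.1445  0.138 ]] 0.1688128782141245
yaw of y 73.96959737045705 ctr [0.5378 0.0479]
rackjar 0.00790875258922069 -0.040697307451032644
[0.5527 0.0998]
shift [0.03 0.04 5.1 ] turn [ 0.   -0.01  0.  ]
```

```bash
python3 -m creep '[60,0.03,0.04,0.8,0,0,0, 60,0.03,0.04,1.8,0,0,0, 60,0.03,0.04,2.8,0,0,0, 60,0.03,0.04,3.6,0,0,0, 60,0.03,0.04,4.2,0,0,0, 60,0.03,0.04,4.6,0,0,0, 60,0.03,0.04,4.85,0,0,0, 60,0.03,0.04,5,0,0,0, 60,0.03,0.04,5.07,0,0,0, 60,0.03,0.04,5.1,0,0,0, 60,0.03,0.04,5.12,0,0,0, 60,0.03,0.04,5.12,0,0,0]' 30
```

```text
time_s: 4.95
tool_pos: [0.5539, 0.0989, 0.0825]
tool_rot: [180.0, 0.1, 162.0]
force: [-0.4, -0.6, -2.9]
grip_width: 0.065
grasp_force: 30.0
```

```bash
python3 -m creep '[60,0,0,0.03,0,0,0, 60,0,0,0.06,0,0,0, 60,0,0,0.06,0,0,0]' 30
```

```text
time_s: 5.25
tool_pos: [0.5539, 0.0989, 0.0809]
tool_rot: [180.0, 0.0, 162.0]
force: [-1.4, 0.2, 1.1]
grip_width: 0.0656
grasp_force: 30.0
```

```bash
python3 -m creep '[73,0,0,0,0,0,0, 73,0,0,0,0,0,0, 73,0,0,0,0,0,0, 73,0,0,-0.3,0,0,0, 73,0,0,-1,0,0,0, 73,0,0,-2.2,0,0,0, 73,0,0,-3.6,0,0,0, 73,0,0,-5,0,0,0, 73,0,0,-6,0,0,0, 73,0,0,-6,0,0,0, 73,0,0,-6,0,0,0]' 30
python3 - <<'E'
from h import *
c=cam('wrist');save(c,'pics/w4.png')
im=c['color'].astype(int)
m=((im[...,0]-im[...,1]>60)&(np.arange(384)[:,None]<215)).astype(np.uint8)
m=cv2.morphologyEx(m,1,np.ones((3,3)));m=cv2.morphologyEx(m,cv2.MORPH_CLOSE,np.ones((11,11)))
for k in cv2.findContours(m,0,1)[0]:
    ce,r=cv2.minEnclosingCircle(k)
    if 15<r<60:print(ce,r,plane(c,[ce],.097).round(3))
go([.49,-.307,.23],183.3)
E
```

```text
time_s: 6.35
tool_pos: [0.5539, 0.099, 0.2612]
tool_rot: [180.0, 0.1, 162.0]
force: [-0.5, 0.7, -0.8]
grip_width: 0.0728
grasp_force: 0.0
(357.5, 209.5) 23.162569046020508 [[0.629 0.206 0.097]]
(25.5, 177.0) 40.91769790649414 [[ 0.471 -0.151  0.097]]
shift [ -2.18 -13.52   1.  ] turn [-0.   -0.   -3.55]
```

```bash
python3 -m creep '[60,-0.2,-1.3,0,0,0,0, 60,-0.4,-2.9,0,0,0,0, 60,-0.7,-4.5,0,0,0,0, 60,-1,-6.1,0,0,0,-1, 60,-1.2,-7.7,0,0,0,-2, 60,-1.5,-9.3,0,0,0,-3, 60,-1.8,-10.9,0,0,0,-3.5, 60,-2,-12.4,0,0,0,-3.5, 60,-2.18,-13.3,0,0,0,-3.5, 60,-2.18,-13.5,0,0,0,-3.5, 60,-2.18,-13.5,0,0,0,-3.5, 60,-2.18,-13.5,0,0,0,-3.5]' 30
python3 - <<'E'
from h import *
c=cam('wrist');save(c,'pics/w5.png')
a=cam('scene');b=cam('side')
import pickle;pickle.dump(c,open('c3.pkl','wb'))
cv2.imwrite('pics/m5.png',np.vstack([c['color'][:,:,::-1],cv2.resize(b['color'][150:220,210:320,::-1],(512,200))]))
s=env.get_obs();print(s['tool_pos'],s['qpos'])
P=cloud(c); q=P[:210].reshape(-1,3); k=(q[:,2]>.058)&(q[:,2]<.08)&(q[:,1]<-.2)&(q[:,1]>-.4)
print('bar',cv2.minAreaRect(q[k][:,:2].astype(np.float32)*1000),k.sum())
E
```

```text
time_s: 7.6
tool_pos: [0.491, -0.3044, 0.2592]
tool_rot: [179.9, -0.1, -176.9]
force: [0.6, 1.6, -0.0]
grip_width: 0.0601
grasp_force: 0.0
[ 0.49134225 -0.30452332  0.26003087] [ 27.20452437   9.20301062   2.22289817  92.56945775  -0.39817828
  78.25342772 122.65826145]
bar ((485.230224609375, -306.46588134765625), (105.43130493164062, 12.794177055358887), 3.2776551246643066) 859
```

View pics/m5.png

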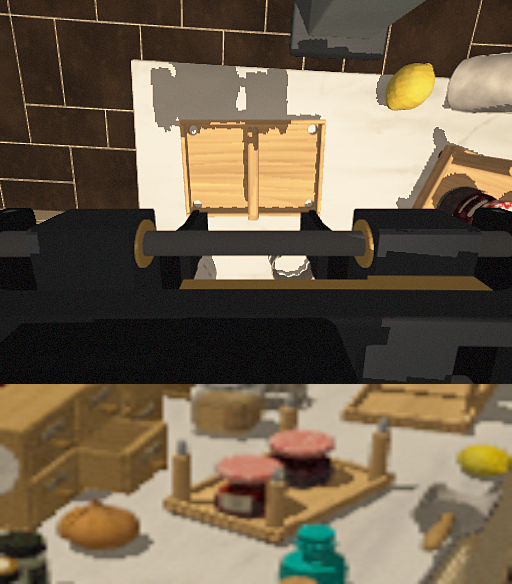

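Both jars stand upright on the rack's lower tier. In the wrist view the tray's -x holes are at (194,130) and (312,129) and its bar runs along column 253 from row 127 to 218.

```bash
python3 - <<'E'
from h import *
import pickle
c=pickle.load(open('c3.pkl','rb'))
p=plane(c,[(194.5,130.5),(312,129)],.010);v=(p[1]-p[0])[:2];print(p.round(4),np.linalg.norm(v));v/=np.linalg.norm(v)
x=np.array([v[1],-v[0]]);ctr=p[:,:2].mean(0)+.056*x;print('ctr holes',ctr.round(4),'yaw',np.degrees(np.arctan2(x[1],x[0])))
P=cloud(c); q=P[:210].reshape(-1,3)
k=(q[:,2]>.058)&(q[:,2]<.08)&(q[:,1]<-.2)&(q[:,1]>-.4);r=q[k][:,:2]
l=cv2.fitLine(r.astype(np.float32),2,0,1e-4,1e-4).ravel();print('bar line',l,'at ctr x: y=',l[3]+(ctr[0]-l[2])*l[1]/l[0],'xr',r[:,0].min(),r[:,0].max(),np.median(q[k][:,2]))
k=(q[:,2]>.018)&(q[:,2]<.034)&(q[:,1]<-.19)&(q[:,1]>-.42)&(q[:,0]>.4);print('rim',cv2.minAreaRect(q[k][:,:2].astype(np.float32)*1000))
go([ctr[0],ctr[1],.06],183.3)
E
```

```text
[[ 0.4436 -0.3912  0.01  ]
 [ 0.4324 -0.2235  0.01  ]] 0.1681061548558861
ctr holes [ 0.4939 -0.3037] yaw 3.806952543688592
bar line [ 0.99810016  0.06161195  0.4828732  -0.30626673] at ctr x: y= -0.3055878184578019 xr 0.43254532726766276 0.5381727548551063 0.0687217268872784
rim ((488.1662292480469, -305.7315368652344), (130.6437530517578, 200.06854248046875), 3.307415246963501)
shift [-0.09  0.02  6.67] turn [ 0.01  0.   -0.02]
```

```bash
python3 - <<'E'
from h import *
import pickle
from scipy.optimize import least_squares
C={'w0':pickle.load(open('c0.pkl','rb'))[2],'w1':pickle.load(open('c1.pkl','rb')),'w2':pickle.load(open('c2.pkl','rb')),'a':pickle.load(open('c0.pkl','rb'))[0],'b':pickle.load(open('c0.pkl','rb'))[1]}
th=np.radians(-17);R=np.array([[np.cos(th),-np.sin(th)],[np.sin(th),np.cos(th)]])
E=[np.array([sx*.056,sy*.086]) for sx in(-1,1) for sy in(-1,1)]
A=[];B=[]
for n,c in C.items():
    q=cloud(c)[:225 if n[0]=='w' else 384].reshape(-1,3); o=(-c['R'].T@c['t'])[:2]
    for e in E:
        x=np.array([.538,.047])+R@e
        k=(np.hypot(*(q[:,:2]-x).T)<.02)
        pk=q[k&(q[:,2]>.118)&(q[:,2]<.145)]; sh=q[k&(q[:,2]>.104)&(q[:,2]<.116)]; po=q[k&(q[:,2]>.04)&(q[:,2]<.105)]
        if len(po)<15: 
            if len(pk)<4: continue
        r=''
        if len(po)>=15:
            s=least_squares(lambda v:np.hypot(*(po[:,:2]-v).T)-.009,po[:,:2].mean(0)+.006*(lambda d:d/np.linalg.norm(d))(x-o),loss='soft_l1',f_scale=.002).x
            r=(s-x).round(4); 
        print(n,e,'pin',len(pk),(pk[:,:2].mean(0)-x).round(4) if len(pk) else '',pk[:,2].max().round(3) if len(pk) else '','shoulder',len(sh),(sh[:,:2].mean(0)-x).round(4) if len(sh) else '','post',len(po),r)
E
```

```text
w0 [-0.056 -0.086] pin 104 [0.0047 0.0009] 0.137 shoulder 185 [0.006  0.0011] post 479 [ 0.0011 -0.0022]
w0 [-0.056  0.086] pin 243 [ 0.0035 -0.0029] 0.141 shoulder 298 [ 0.0046 -0.0034] post 550 [ 0.0006 -0.0012]
w0 [ 0.056 -0.086] pin 0   shoulder 2 [0.0081 0.0048] post 233 [ 0.0015 -0.0018]
w0 [0.056 0.086] pin 135 [ 0.0019 -0.0021] 0.141 shoulder 172 [ 0.0025 -0.0031] post 138 [ 0.0008 -0.0004]
w1 [-0.056 -0.086] pin 0   shoulder 0  post 329 [ 0.0013 -0.0017]
w1 [-0.056  0.086] pin 148 [0.0004 0.0012] 0.141 shoulder 184 [0.0003 0.0027] post 362 [ 0.0013 -0.0016]
w2 [-0.056 -0.086] pin 169 [0.0018 0.0013] 0.141 shoulder 219 [0.0018 0.0021] post 426 [ 0.0012 -0.0018]
w2 [-0.056  0.086] pin 111 [ 0.0004 -0.0025] 0.141 shoulder 167 [-0.0007 -0.003 ] post 75 [ 0.0012 -0.0015]
w2 [ 0.056 -0.086] pin 0   shoulder 0  post 100 [ 0.0022 -0.0013]
a [-0.056 -0.086] pin 14 [ 0.0001 -0.0059] 0.138 shoulder 23 [-0.0012 -0.0059] post 76 [ 0.0032 -0.0043]
a [-0.056  0.086] pin 14 [-0.0011 -0.0056] 0.136 shoulder 17 [-0.0014 -0.0069] post 73 [ 0.0022 -0.0036]
a [ 0.056 -0.086] pin 16 [-0.0002 -0.0052] 0.139 shoulder 18 [-0.0016 -0.005 ] post 74 [ 0.003  -0.0041]
a [0.056 0.086] pin 13 [-0.0012 -0.0045] 0.141 shoulder 13 [-0.0026 -0.0054] post 68 [ 0.0023 -0.0029]
b [-0.056 -0.086] pin 8 [0.0014 0.0033] 0.143 shoulder 8 [0.0023 0.0024] post 46 [ 0.003  -0.0027]
b [-0.056  0.086] pin 10 [-0.0006  0.001 ] 0.139 shoulder 14 [-0.0004  0.0016] post 48 [ 0.0013 -0.0024]
b [ 0.056 -0.086] pin 10 [0.0021 0.0021] 0.139 shoulder 12 [0.0009 0.0037] post 20 [ 0.0027 -0.0008]
b [0.056 0.086] pin 10 [0.0002 0.002 ] 0.14 shoulder 13 [-0.0006  0.0044] post 46 [ 0.0021 -0.0012]
```

```bash
python3 -m creep '[60,-0.07,0,1,0,0,-0.05, 60,-0.07,0,2.4,0,0,-0.05, 60,-0.07,0,3.8,0,0,-0.05, 60,-0.07,0,5,0,0,-0.05, 60,-0.07,0,6,0,0,-0.05, 60,-0.07,0,6.55,0,0,-0.05, 60,-0.07,0,6.55,0,0,-0.05, 5,-0.07,0,6.55,0,0,-0.05, 5,-0.07,0,6.55,0,0,-0.05, 5,-0.07,0,6.55,0,0,-0.05, 5,-0.07,0,6.55,0,0,-0.05, 5,-0.07,0,6.55,0,0,-0.05]' 45
python3 - <<'E'
from h import *
s=env.get_obs();print(s['tool_pos'],s['tool_rot'],s['grip_width'])
E
```

```text
time_s: 8.95
tool_pos: [0.4931, -0.3066, 0.0643]
tool_rot: [-180.0, 0.1, -176.7]
force: [0.3, 0.6, 0.4]
grip_width: 0.028
grasp_force: 0.0
[ 0.49305247 -0.30661757  0.06434841] [-1.79962666e+02  5.83290154e-02 -1.76701572e+02] 0.027954549095704016
```

```bash
python3 -m creep '[5,0,0,0,0,0,0, 5,0,0,0,0,0,0, 5,0,0,0,0,0,0, 5,0,0,-0.3,0,0,0, 5,0,0,-1,0,0,0, 5,0,0,-2,0,0,0, 5,0,0,-3.2,0,0,0, 5,0,0,-4.4,0,0,0, 5,0,0,-5.5,0,0,0, 5,0,0,-6,0,0,0, 5,0,0,-6,0,0,0, 5,0,0,-6,0,0,0]' 45
python3 - <<'E'
from h import *
c=cam('wrist')
import pickle;pickle.dump(c,open('c4.pkl','wb'))
s=env.get_obs();T=s['tool_pos'];print(T,s['tool_rot'])
P=cloud(c); q=P[:225].reshape(-1,3)
z0=T[2]-.0025-.060
print(np.histogram(q[(q[:,2]>.08)][:,2],20))
k=(q[:,2]>z0+.021)&(q[:,2]<z0+.03)&(np.abs(q[:,0]-T[0])<.12)&(np.abs(q[:,1]-T[1])<.15)
r=q[k];print('rim',cv2.minAreaRect(r[:,:2].astype(np.float32)*1000),r.min(0),r.max(0))
# tilt: floor plane
k=(q[:,2]>z0+.004)&(q[:,2]<z0+.016)&(np.abs(q[:,0]-T[0])<.075)&(np.abs(q[:,1]-T[1])<.1)
r=q[k];A=np.c_[r[:,:2]-T[:2],np.ones(len(r))];print('floor slope',np.linalg.lstsq(A,r[:,2]-z0,rcond=None)[0],len(r))
cv2.imwrite('pics/w6.png',c['color'][:,:,::-1])
E
```

```text
time_s: 10.15
tool_pos: [0.492, -0.306, 0.242]
tool_rot: [179.9, -0.1, -176.7]
force: [-0.2, 1.2, -2.7]
grip_width: 0.0136
grasp_force: 45.0
[ 0.491625   -0.30579482  0.24121638] [ 179.88051576   -0.1943712  -176.6987646 ]
(array([  215,     5,     0,     0,     0,     0,   191, 20514,  4856,
         166,  1547,  1009,     0,    59,  3327,   779,     0,     0,
           0,   444]), array([0.08004849, 0.09521117, 0.11037384, 0.12553652, 0.14069919,
       0.15586187, 0.17102454, 0.18618722, 0.20134989, 0.21651256,
       0.23167524, 0.24683791, 0.26200059, 0.27716326, 0.29232594,
       0.30748861, 0.32265129, 0.33781396, 0.35297664, 0.36813931,
       0.38330198]))
rim ((459.588134765625, -307.862060546875), (74.0273208618164, 200.0301513671875), 3.185713529586792) [ 0.41735064 -0.40894901  0.19973503] [ 0.50200737 -0.20625279  0.20758012]
floor slope [0.00205847 0.00024516 0.01069634] 19688
```

View pics/w6.png

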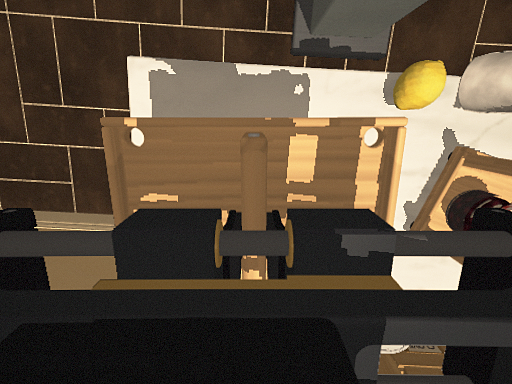

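The tray hangs level in the gripper, its holes at (137,137) and (372,137).

```bash
python3 - <<'E'
from h import *
import pickle
from scipy.spatial.transform import Rotation as Ro
c=pickle.load(open('c4.pkl','rb'));s=env.get_obs();T=s['tool_pos']
g=cv2.cvtColor(c['color'],cv2.COLOR_RGB2HSV); m=((g[...,1]<60)&(g[...,2]>120)).astype(np.uint8)
cs=[]
for u,v in((137,137),(372,137)):
    mm=np.zeros_like(m);mm[v-14:v+14,u-12:u+12]=m[v-14:v+14,u-12:u+12]
    k=max(cv2.findContours(mm,0,1)[0],key=cv2.contourArea);x,y,w,h=cv2.boundingRect(k);M=cv2.moments(k);cs.append((M['m10']/M['m00'],M['m01']/M['m00']));print(x,y,w,h,cs[-1])
zf=T[2]-.0625+.0107
for z in(zf,zf-.005):
    p=plane(c,cs,z)[:,:2];v=p[1]-p[0];L=np.linalg.norm(v);v/=L;x=np.array([v[1],-v[0]]);ctr=p.mean(0)+.056*x
    print(L,'yaw',np.degrees(np.arctan2(x[1],x[0])),'ctr',ctr.round(4),'off from TCP along tray x,y',(ctr-T[:2])@x,(ctr-T[:2])@v)
# rim -x outer edge
P=cloud(c)[:225].reshape(-1,3);k=(P[:,2]>zf+.010)&(P[:,2]<zf+.018)&(abs(P[:,0]-T[0])<.12)&(abs(P[:,1]-T[1])<.15)
r=(P[k][:,:2]-T[:2])@np.c_[x,v];print('rim x min',np.percentile(r[:,0],[.5,2]),'y',np.percentile(r[:,1],[.5,99.5]))
E
```

```text
131 128 13 18 (136.8635346756152, 136.6476510067114)
364 128 14 18 (370.45569620253167, 136.43354430379748)
0.16656699339997866 yaw 3.3145495200079553 ctr [ 0.492  -0.3058] off from TCP along tray x,y 0.0004199938286021799 -4.6461774690089206e-05
0.1708624899987953 yaw 3.3145495200079482 ctr [ 0.4924 -0.3058] off from TCP along tray x,y 0.0007326849166999803 -4.045597167089508e-05
rim x min [-0.06908947 -0.06906022] y [-0.09964446  0.09913065]
```

```bash
python3 - <<'E'
from h import *
go([.5385,.0456,.240],163.1)
E
```

```text
shift [-2.23 11.6   0.06] turn [ 0.01 -0.04  3.37]
```

```bash
python3 -m creep '[5,-0.1,0.6,0,0,0,0, 5,-0.4,1.8,0,0,0,0.3, 5,-0.6,3.1,0,0,0,0.7, 5,-0.9,4.4,0,0,0,1.1, 5,-1.1,5.7,0,0,0,1.5, 5,-1.4,7,0,0,0,1.9, 5,-1.6,8.3,0,0,0,2.3, 5,-1.9,9.6,0,0,0,2.7, 5,-2.1,10.7,0,0,0,3.1, 5,-2.23,11.4,0,0,0,3.37, 5,-2.23,11.6,0,0,0,3.37, 5,-2.23,11.6,0,0,0,3.37]' 45
python3 -m creep '[5,0,0,0,0,0,0, 5,0,0,0,0,0,0, 5,0,0,0,0,0,0, 5,0,0,0,0,0,0]' 45
python3 - <<'E'
from h import *
c=cam('wrist')
import pickle;pickle.dump(c,open('c5.pkl','wb'));save(c,'pics/w7.png')
go([.5385,.0456,.240],163.1);s=env.get_obs();print(s['tool_pos'],s['tool_rot'],s['force'])
T=s['tool_pos'];P=cloud(c)[:225].reshape(-1,3)
th=np.radians(s['tool_rot'][2]+180);x=np.array([np.cos(th),np.sin(th)]);v=np.array([-x[1],x[0]])
zf=T[2]-.0518;k=(P[:,2]>zf+.010)&(P[:,2]<zf+.018)&(abs(P[:,0]-T[0])<.15)&(abs(P[:,1]-T[1])<.15)
r=(P[k][:,:2]-T[:2])@np.c_[x,v];print('rim x min',np.percentile(r[:,0],[.5,2]),'y',np.percentile(r[:,1],[.5,99.5]))
print(cv2.minAreaRect(P[k][:,:2].astype(np.float32)*1000))
E
```

```text
time_s: 11.4
tool_pos: [0.5385, 0.0452, 0.242]
tool_rot: [-179.9, -0.2, 163.2]
force: [0.1, -0.6, -3.4]
grip_width: 0.0135
grasp_force: 45.0
time_s: 11.8
tool_pos: [0.5395, 0.044, 0.2437]
tool_rot: [-180.0, 0.0, 163.0]
force: [0.9, 1.0, -4.0]
grip_width: 0.0137
grasp_force: 45.0
shift [0.05 0.03 0.13] turn [-0.    0.   -0.01]
[0.53953143 0.04422732 0.24378238] [-1.79997545e+02  2.07239968e-02  1.63025628e+02] [ 0.24000384 -0.08146544 -4.82482773]
rim x min [-0.06923716 -0.06921008] y [-0.10001593  0.09867634]
((508.401611328125, 53.06635284423828), (200.49514770507812, 73.76375579833984), 72.94694519042969)
```

```bash
python3 -m creep '[5,0.04,0.03,0.3,0,0,0, 5,0.04,0.03,0.7,0,0,0, 5,0.04,0.03,1,0,0,0, 5,0.04,0.03,1.2,0,0,0, 5,0.04,0.03,1.2,0,0,0, 5,0.04,0.03,1.2,0,0,0, 5,0.04,0.03,1.2,0,0,0]' 45
python3 - <<'E'
from h import *
go([.5385,.0456,.1738],163.1)
c=cam('wrist');b=cam('side');save(b,'pics/b7.png');save(c,'pics/w8.png')
go([.5385,.0456,.1738],163.1)
E
```

```text
time_s: 12.55
tool_pos: [0.5389, 0.0462, 0.2081]
tool_rot: [180.0, 0.1, 163.1]
force: [0.4, 0.4, -2.4]
grip_width: 0.0136
grasp_force: 45.0
shift [ 0.01 -0.02  1.14] turn [ 0.    0.01 -0.  ]
shift [ 0.01 -0.02  1.15] turn [ 0.    0.01 -0.  ]
```

```bash
python3 -m creep '[5,0,0,0.1,0,0,0, 5,0,0,0.25,0,0,0, 5,0,0,0.4,0,0,0, 5,0,0,0.5,0,0,0, 5,0,0,0.6,0,0,0, 5,0,0,0.6,0,0,0]' 45
```

```text
time_s: 13.25
tool_pos: [0.5382, 0.046, 0.189]
tool_rot: [-180.0, -0.1, 163.1]
force: [-0.4, -0.8, -3.5]
grip_width: 0.0133
grasp_force: 45.0
```

```bash
python3 -m creep '[5,0,0,0.1,0,0,0, 5,0,0,0.2,0,0,0, 5,0,0,0.3,0,0,0, 5,0,0,0.4,0,0,0, 5,0,0,0.46,0,0,0, 5,0,0,0.5,0,0,0, 5,0,0,0.52,0,0,0, 5,0,0,0.52,0,0,0]' 45
```

```text
time_s: 14.05
tool_pos: [0.5385, 0.0461, 0.1758]
tool_rot: [-180.0, 0.0, 163.1]
force: [-5.1, -0.8, 7.2]
grip_width: 0.0135
grasp_force: 45.0
```

```bash
python3 -m creep '[30,0,0,-0.03,0,0,0, 30,0,0,-0.03,0,0,0, 30,0,0,-0.03,0,0,0, 30,0,0,-0.03,0,0,0, 30,0,0,-0.03,0,0,0, 30,0,0,-1,0,0,0, 30,0,0,-2.2,0,0,0, 30,0,0,-3.5,0,0,0, 30,0,0,-4.5,0,0,0, 30,0,0,-4.5,0,0,0, 30,0,0,-4.5,0,0,0]' 45
python3 - <<'E'
from h import *
c=cam('wrist');import pickle;pickle.dump(c,open('c6.pkl','wb'))
s=env.get_obs();print(s['tool_pos'],s['force']);P=cloud(c)[:225]
k=(P[...,2]>.116)&(P[...,2]<.128)&(np.hypot(P[...,0]-.539,P[...,1]-.045)<.09)
r=P[k];A=np.c_[r[:,:2]-[.539,.0455],np.ones(len(r))];print('floor',np.linalg.lstsq(A,r[:,2],rcond=None)[0],len(r))
b=cam('side')
cv2.imwrite('pics/m7.png',np.vstack([c['color'][:,:,::-1][60:225],cv2.resize(b['color'][140:220,210:320,::-1],(512,372))]))
go([.414,.364,.27],180)
E
```

```text
time_s: 15.15
tool_pos: [0.5388, 0.0461, 0.3094]
tool_rot: [180.0, 0.1, 163.1]
force: [0.2, 0.1, -0.3]
grip_width: 0.0301
grasp_force: 0.0
[0.53824046 0.04603461 0.30815323] [0.29901622 0.38405716 0.10954306]
floor [ 0.00131292 -0.00049517  0.12321742] 11365
shift [7.04 8.94 1.26] turn [-0.01 -0.02 -2.82]
```

View pics/m7.png

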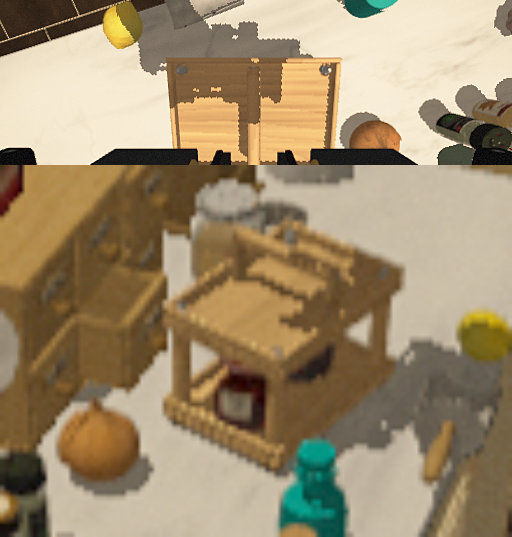

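The tray sits flat with a pin showing in each visible hole, and the jars are beneath it. Now the bottle.

```bash
python3 -m creep '[87,1,1.2,0,0,0,1, 87,2,2.5,0,0,0,2, 87,3,3.8,0,0,0,4, 87,4,5.1,0.2,0,0,5.5, 87,5,6.4,0.4,0,0,7, 87,6,7.6,0.6,0,0,8.5, 87,7.03,8.9,0.8,0,0,10, 87,7.03,8.9,1,0,0,11, 87,7.03,8.9,1,0,0,12.2, 87,7.03,8.9,1,0,0,12.2, 87,7.03,8.9,1,0,0,12.2, 87,7.03,8.9,1,0,0,12.2]' 25
python3 - <<'E'
from h import *
from scipy.optimize import least_squares
c=cam('wrist');save(c,'pics/w9.png');s=env.get_obs();print(s['tool_pos'],s['tool_rot'])
P=cloud(c);h=cv2.cvtColor(c['color'],cv2.COLOR_RGB2HSV)
m=(P[...,2]>.115)&(P[...,2]<.13)&(np.hypot(P[...,0]-.414,P[...,1]-.363)<.045)
m[235:]=0;print('top',m.sum(),P[m].mean(0),np.median(h[m],0))
m=(P[...,2]>.01)&(P[...,2]<.075)&(np.hypot(P[...,0]-.414,P[...,1]-.363)<.045)&(h[...,0]>20)&(h[...,0]<50)&(h[...,1]>80);m[235:]=0
q=P[m];sol=least_squares(lambda v:np.hypot(*(q[:,:2]-v).T)-.030,[.414,.363],loss='soft_l1',f_scale=.002);print('body',m.sum(),sol.x)
x,y=sol.x;go([x,y,.091],90)
E
```

```text
time_s: 16.45
tool_pos: [0.4142, 0.3624, 0.2779]
tool_rot: [-179.9, 0.1, 90.0]
force: [-0.3, -0.1, -0.7]
grip_width: 0.0874
grasp_force: 0.0
[0.41436875 0.36246167 0.27820445] [-1.79935016e+02  5.29000835e-02  8.99904639e+01]
top 627 [0.41328782 0.36468217 0.12189983] [ 15. 140. 121.]
body 686 [0.41304801 0.3574936 ]
shift [-0.16 -0.04  6.24] turn [-0.01  0.01 -0.  ]
```

```bash
python3 -m creep '[87,0.03,-0.04,1,0,0,0, 87,0.03,-0.04,2.4,0,0,0, 87,0.03,-0.04,3.6,0,0,0, 87,0.03,-0.04,4.7,0,0,0, 87,0.03,-0.04,5.6,0,0,0, 87,0.03,-0.04,6.2,0,0,0, 87,0.03,-0.04,6.2,0,0,0, 50,0.03,-0.04,6.2,0,0,0, 50,0.03,-0.04,6.2,0,0,0, 50,0.03,-0.04,6.2,0,0,0, 50,0.03,-0.04,6.2,0,0,0, 50,0.03,-0.04,6.2,0,0,0]' 20
python3 -m creep '[50,0,0,0,0,0,0, 50,0,0,0,0,0,0]' 20
```

```text
time_s: 17.7
tool_pos: [0.4139, 0.3642, 0.0939]
tool_rot: [179.9, -0.0, 89.9]
force: [0.4, 1.2, 2.7]
grip_width: 0.0595
grasp_force: 20.0
time_s: 17.9
tool_pos: [0.4139, 0.3642, 0.0939]
tool_rot: [179.9, -0.0, 89.9]
force: [-0.0, -0.2, 5.1]
grip_width: 0.0598
grasp_force: 20.0
```

```bash
python3 -m creep '[50,0,0,-0.4,0,0,0, 50,0,0,-1.4,0,0,0, 50,0,0,-2.8,0,0,0, 50,0,0,-4.2,0,0,0, 50,0,0,-5.4,0,0,0, 50,-0.9,0.5,-5.8,0,0,0, 50,-2.1,1.1,-5.8,0,0,0, 50,-3.3,1.7,-5.8,0,0,0, 50,-4.5,2.3,-5.8,0,0,0, 50,-5.7,2.9,-5.8,0,0,0, 50,-6.9,3.5,-5.8,0,0,0, 50,-7.8,4,-5.8,0,0,0]' 20
python3 -m creep '[50,-0.8,0.4,0,0,0,0, 50,-1.2,0.65,0,0,0,0, 50,-1.23,0.66,0,0,0,0, 50,-1.23,0.66,0,0,0,0, 50,-1.23,0.66,0,0,0,0]' 20
python3 - <<'E'
from h import *
go([.5537,.0932,.0935+.1225],90)
E
```

```text
time_s: 19.1
tool_pos: [0.533, 0.1265, 0.2669]
tool_rot: [-179.9, 0.1, 89.8]
force: [0.3, -0.2, -2.6]
grip_width: 0.0594
grasp_force: 20.0
time_s: 19.6
tool_pos: [0.5517, 0.0949, 0.2671]
tool_rot: [-180.0, -0.1, 90.1]
force: [0.1, 0.7, -1.5]
grip_width: 0.0598
grasp_force: 20.0
shift [-0.06  0.07  1.7 ] turn [-0.   -0.01  0.01]
```

```bash
python3 -m creep '[50,-0.03,0.04,0.3,0,0,0, 50,-0.03,0.04,0.7,0,0,0, 50,-0.03,0.04,1.05,0,0,0, 50,-0.03,0.04,1.3,0,0,0, 50,-0.03,0.04,1.45,0,0,0, 50,-0.03,0.04,1.55,0,0,0, 50,-0.03,0.04,1.62,0,0,0, 50,-0.03,0.04,1.66,0,0,0, 50,-0.03,0.04,1.66,0,0,0]' 20
```

```text
time_s: 20.5
tool_pos: [0.5538, 0.0917, 0.2174]
tool_rot: [180.0, 0.0, 89.9]
force: [0.4, 0.3, -2.2]
grip_width: 0.0595
grasp_force: 20.0
```

```bash
python3 -m creep '[50,0,0,0.03,0,0,0, 50,0,0,0.05,0,0,0, 50,0,0,0.05,0,0,0]' 20
python3 -m creep '[50,0,0,0.02,0,0,0, 50,0,0,0.03,0,0,0, 50,0,0,0.03,0,0,0]' 20
```

```text
time_s: 20.8
tool_pos: [0.5539, 0.0917, 0.2159]
tool_rot: [180.0, 0.0, 89.9]
force: [0.0, -0.5, -1.8]
grip_width: 0.0599
grasp_force: 20.0
time_s: 21.1
tool_pos: [0.554, 0.0918, 0.2158]
tool_rot: [179.9, -0.0, 89.9]
force: [-1.6, 0.3, 5.7]
grip_width: 0.0597
grasp_force: 20.0
```

Contact. Release and rise.

```bash
python3 -m creep '[75,0,0,0,0,0,0, 80,0,0,0,0,0,0, 80,0,0,0,0,0,0, 80,0,0,0,0,0,0, 80,0,0,-0.4,0,0,0, 80,0,0,-1.2,0,0,0, 80,0,0,-2.4,0,0,0, 80,0,0,-3.5,0,0,0, 80,0,0,-4,0,0,0, 80,0,0,-4,0,0,0, 80,0,0,-4,0,0,0]' 20
python3 - <<'E'
from h import *
s=env.get_obs();print(s['tool_pos'],s['force'])
b=cam('side');a=cam('scene')
cv2.imwrite('pics/fin.png',np.hstack([cv2.resize(b['color'][120:230,210:320,::-1],(400,400)),cv2.resize(a['color'][150:260,240:350,::-1],(400,400))]))
E
```

```text
time_s: 22.2
tool_pos: [0.5534, 0.0916, 0.3337]
tool_rot: [-179.9, 0.0, 89.9]
force: [0.2, -0.2, -0.8]
grip_width: 0.08
grasp_force: 0.0
[0.55338987 0.09163416 0.33374449] [ 0.22791617 -0.16575172 -0.78442624]
```

View pics/fin.png

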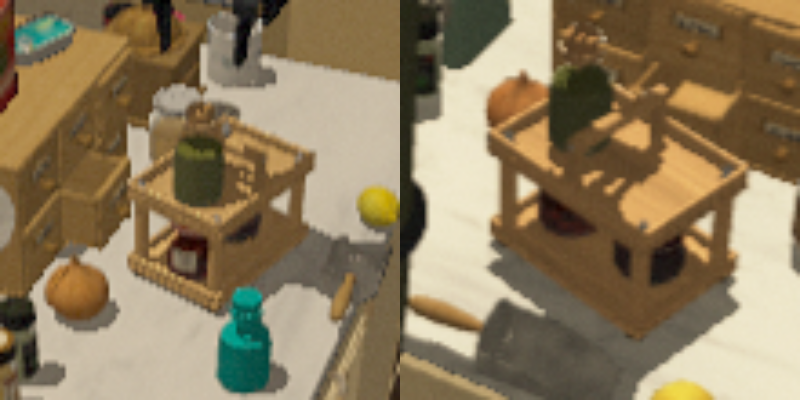

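The bottle stands upright in the +y bay (side view about (198,165)), the tray is level on its posts with the pins showing, and both jars are beneath it. The gripper is clear.

```bash
python3 -c "
from cell import env
print(env.sign_off())"
```

```text
the job is handed in; nothing more can be done
None
```

The job is handed in at about 22 s of the 64 s allowed: the jam jar stands on the lower tier beside the other jar, the upper tray sits flat on its four posts, and the corked bottle stands upright on the tray. The last pictures show this, but the judge returned no result.

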